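# Make up two desk kits from the stock

## Robot

A 7-joint arm with a two-finger parallel gripper is mounted at the origin on a cart in front of the work surface, level with it; the furniture and walls round the work are solid. World frame = base frame: x ahead of the robot, y to its left, z up, the work surface at z = 0. Lengths are in m, angles in rad, forces in N, time in s.
With the tool pointing down it reaches from about 0.4 to 0.85 m from the base axis. Payload 10.4 kg.
Tool frame: the origin (TCP) lies at the very end of the fingers, on their centre line; the grasp point (between the pads) lies r.tcp_to_grasp behind it (r.tcp_to_grasp is the distance from the TCP to the grasp point, in m); z points along the fingers, y is the line along which they close (so a half turn about z gives the same grasp; the last joint's range is limited). The gripper opens to 87 mm and grips with 3 to 60 N. Pads are 19 mm wide; open, the fingers measure 117 mm over their backs; the gripper's body (75 mm by 190 mm) begins 51 mm behind the grasp point.
Start: joints at [1.236, 0.332, -0.065, 1.46, 0.022, 1.35, -0.088], TCP at [0.192, -0.595, 0.194] pointing down, gripper open.
Joint ranges: [-2.6, 2.6], [-0.5, 2.12], [-1.47, 1.34], [0.16, 2.42], [-1.27, 4.41], [0.06, 2.06], [-2.6, 2.6]. Speed limits (rad/s): [2.22, 2.22, 2.79, 2.79, 3.14, 3.14, 3.14].

## Interface

Orientations are given as a unit quaternion [x, y, z, w].
In Python, from bench import monitor, cams, ticket, r gives the robot as it stands.
- The arm moves only by the shell command python3 -m crank 'ROWS' [OPENING] [FORCE]. ROWS is a JSON object whose one key "steps" holds a list of rows, each a list of 2 entries, a list of its own where there are three numbers: the shift along the world's x, y, z in units of 25 mm (1.0 is 25 mm), then the turn, a rotation vector about the world's x, y, z in units of 5 degrees (1.0 is 5 degrees). In form: {"steps": [[[x, y, z], [ax, ay, az]], ...]}. A call has 1 to 10 rows; each row shifts and turns the commanded pose from where the row before left it; what a row does not reach is not made up. A row lasts 1/12 s, in which the tool goes at most 41.7 mm and 7.16 degrees, less where a joint would pass 70% of its speed; a pose out of reach is approached as far as the arm can. A call is refused whole if a number of a shift passes 1 or a number of a turn 1, either way. A call with a gripper value outside its range is refused whole. OPENING is the finger opening in mm, from 0 to 87, set as the call begins (- or left out, the last holds). The fingers move at their own pace and stop on an object; FORCE is the grip in N (left out, the last holds). Time passes only in rows, so rows that do not move let the fingers close. It gives the time, the measured TCP pose, the force, the opening and the grip force at its end, in the units of the state.
- monitor.read_state(): the state, without advancing time (a new reading comes with each control period).
- cams.camera(name): name is "scene" or "top" or "wrist"; returns a dict with "pixels" (420x560x3 uint8, blue, green, red), "z_map" (420x560 float32, m along the optical axis (not along the pixel's ray), 0 where there is no reading), "vfov" (degrees; the focal length in pixels is half the picture's height over the tangent of half this angle, whatever the lens; pixels are square), "cx", "cy" (the principal point, pixels), "T" (4x4, takes a point from camera to world coordinates). Camera axes: x right, y up, looking along -z (the intrinsics and any distortion apply to the point x, -y, -z); pixel columns grow to the right and rows downward; lengths in m; the calibration is good to about 2 mm. A picture is of the moment at which its call begins.
- ticket.close_job(): hands the job in; it is judged then, once.
The state is a dict: "time": time; "joint_positions": joint angles; "joint_vel": joint speeds; "joint_torque": joint torques, N m; "ee_pos": TCP position; "eef_rot": TCP orientation; "ft_force": force on the tool from outside, world axes, zero at the start; "torque": the same for the moment, N m; "width": finger opening in m; "grip_force": force on a finger pad.
Only numpy, scipy, OpenCV 4.12 (cv2) and the standard library are available. Lean on these libraries where they do the work, as an engineer would, in place of code of your own. Each camera call takes 0.05 s, during which the arm holds its last target. There are 200 camera calls.

## Task

Make up two desk kits from the things lying on the mat. The proofreading kit is the orange tray: yellow highlighter in the long compartment, eraser in the short one; the presentation kit is the white tray: black marker in the long compartment, memory stick in the short one. Lay each thing flat and lengthwise in the middle of its compartment, and leave the green highlighter, the lighter and the sharpener where they lie.

Things in the scene. Friction and masses are not known exactly. Their poses are not given: they have to be found in the camera images.
- tray_orange: fixed T-shaped orange plastic tray, grey pads in it, 165 (x) x 176 (y) mm, yaw about 0. Origin: middle of its underside, 2.6 mm above z = 0. Floor 3 mm thick, walls 3 mm thick, 8 mm high. Two open compartments, lengthwise along y: the long one inside x -79.5 to -1.5, y -85 to 85 (centre x = -40.5 mm, y = 0); the short one x 1.5 to 79.5, y -50 to 50 (centre x = 40.5 mm, y = 0). Left or right
- tray_white: fixed T-shaped white plastic tray, grey pads in it, 165 (x) x 176 (y) mm, yaw about 0. Origin: middle of its underside, 2.6 mm above z = 0. Floor 3 mm thick, walls 3 mm thick, 8 mm high. Two open compartments, lengthwise along y: the long one inside x -79.5 to -1.5, y -85 to 85 (centre x = -40.5 mm, y = 0); the short one x 1.5 to 79.5, y -50 to 50 (centre x = 40.5 mm, y = 0). Left or right
- highlighter_yellow: yellow highlighter pen, 15 x 120 x 12 mm. Lies flat on the 2 mm desk mat. Origin: centre of the underside; length along its own y, z up.
- eraser: white block eraser in a blue sleeve, 23 x 56 x 12 mm. Lies flat on the 2 mm desk mat. Origin: centre of the underside; length along its own y, z up.
- marker_black: fat black marker pen, 19 x 135 x 20 mm. Lies flat on the 2 mm desk mat. Origin: centre of the underside; length along its own y, z up.
- usb_stick: small black memory stick with a metal plug and an orange patch, 18 x 54 x 8 mm. Lies flat on the 2 mm desk mat. Origin: centre of the underside; length along its own y, z up.
- highlighter_green: green highlighter pen, 15 x 120 x 12 mm; spare, stays where it is. Lies flat on the 2 mm desk mat. Origin: centre of the underside; length along its own y, z up.
- lighter: blue pocket lighter, 79 x 24 x 12 mm; spare, stays where it is. Lies flat on the 2 mm desk mat. Origin: on its underside; length along its own x, from -40 to 39 mm
- sharpener: small light-grey metal pencil sharpener, 16 x 25 x 11 mm; spare, stays where it is. Origin: centre of the underside
There are look-alikes about, which are no part of the job. Several things look just like the marker_black: the one meant starts farthest to the robot's left.

How it is judged:
At the end, for the whole second after the job is handed in: Each of the four lies in its tray's compartment, released, at rest, flat (tilt under 0.1 rad) on the floor, within 15 mm of the compartment's centre along tray x and y, its length within 0.3 rad of the tray's y. Green highlighter, lighter and sharpener within 30 mm of their starts (x of highlighter_yellow in the frame of tray_orange between -0.0555 and -0.0255 m and y of highlighter_yellow in the frame of tray_orange between -0.015 and 0.015 m and z of each of highlighter_yellow, eraser in the frame of tray_orange below 0.006 m and angle between each of highlighter_yellow, eraser, marker_black, usb_stick's own z axis and vertical below 0.1 rad and angle between the y axis of each of highlighter_yellow, eraser and the y axis of tray_orange, either way round below 0.3 rad and linear speed of each of highlighter_yellow, eraser, marker_black, usb_stick below 0.02 m/s and angular speed of each of highlighter_yellow, eraser, marker_black, usb_stick below 0.2 rad/s and x of eraser in the frame of tray_orange between 0.0255 and 0.0555 m and y of eraser in the frame of tray_orange between -0.015 and 0.015 m and x of marker_black in the frame of tray_white between -0.0555 and -0.0255 m and y of marker_black in the frame of tray_white between -0.015 and 0.015 m and z of each of marker_black, usb_stick in the frame of tray_white below 0.006 m and angle between the y axis of each of marker_black, usb_stick and the y axis of tray_white, either way round below 0.3 rad and x of usb_stick in the frame of tray_white between 0.0255 and 0.0555 m and y of usb_stick in the frame of tray_white between -0.015 and 0.015 m and distance of each of highlighter_green, lighter, sharpener from where it was at the start of the episode below 0.03 m); the robot touches nothing.
It fails at once if the spare green highlighter, lighter or sharpener is carried or knocked away (more than 50 mm) (distance of any of highlighter_green, lighter, sharpener from where it was at the start of the episode above 0.05 m).
It also fails if it takes over 88 s, if anything falls off the work surface, if the arm or the gripper's body presses on something with over 40 N, if the wrist force passes 120 N, or if a joint passes its speed limit or range.

## Working session

There is one attempt and no reset: what is moved stays moved. The work goes in short steps, Python scripts to look and compute and a shell command to move; the robot and the scene stay as the last step left them, time stands still between calls to the robot, and variables do not carry over. Pictures are saved under pics/ and viewed, at most 14 in all, crops included, and the job is handed in when it is done.

```bash
mkdir -p pics; ls
cat > h.py <<'E'
import numpy as np,cv2
from bench import monitor,cams,ticket,r
def grab(n,f):
    c=cams.camera(n); cv2.imwrite(f'pics/{f}.png',c['pixels']); np.savez(f'pics/{f}.npz',**{k:v for k,v in c.items()}); return c
def load(f): return np.load(f'pics/{f}.npz')
def w(c,u,v,z=None):
    "pixel->world; z given: intersect plane, else depth"
    H=c['pixels'].shape[0]; f=H/2/np.tan(np.radians(float(c['vfov']))/2)
    d=np.array([(u-c['cx'])/f,-(v-c['cy'])/f,-1.]); T=c['T']
    if z is None: k=float(c['z_map'][int(v),int(u)])
    else: k=(z-T[2,3])/(T[:3,:3]@d)[2]
    return T[:3,:3]@(d*k)+T[:3,3]
E
python3 - <<'E'
from h import *
for n in('top','scene'):
    c=grab(n,n+'0'); print({k:v for k,v in c.items() if k not in('pixels','z_map')})
    cv2.imwrite(f'pics/{n}0b.png',cv2.resize(c['pixels'],(800,600),interpolation=2))
s=monitor.read_state(); print(s,r.tcp_to_grasp)
E
```

```text
pics
{'vfov': 48.7976661521682, 'cx': 283.7833729062501, 'cy': 207.62013393891687, 'T': array([[ 0.0355117 ,  0.97927331, -0.19940589,  0.32495682],
       [-0.99935716,  0.03381522, -0.01190804, -0.00558575],
       [-0.00491827,  0.19970058,  0.97984463,  1.01814052],
       [ 0.        ,  0.        ,  0.        ,  1.        ]])}
{'vfov': 46.98896523545096, 'cx': 282.67288849659616, 'cy': 205.52764989261172, 'T': array([[-0.67525796,  0.44916888, -0.58504188, -0.2052204 ],
       [-0.73756965, -0.40668445,  0.53907214,  0.65121963],
       [ 0.00420699,  0.79552189,  0.60591025,  0.78008568],
       [ 0.        ,  0.        ,  0.        ,  1.        ]])}
{'time': 0.1, 'joint_positions': array([ 1.23638292,  0.33278441, -0.0647068 ,  1.46085613,  0.02161781,
        1.34991326, -0.08848225]), 'joint_vel': array([-0.00092284, -0.00123213, -0.00026918, -0.00071025, -0.00051767,
        0.00122648, -0.0013306 ]), 'joint_torque': array([ 4.87048055e-04, -6.24542499e+01,  2.36911996e-02, -3.90719926e+01,
       -6.16236334e-02,  3.66373127e-02,  1.03878431e-04]), 'ee_pos': array([ 0.19161449, -0.59449658,  0.19344928]), 'eef_rot': array([ 9.87867279e-01,  1.55299192e-01, -1.34325915e-04, -6.18088141e-04]), 'ft_force': array([ 0.00607975, -0.1103658 ,  0.85679308]), 'torque': array([-0.02033144, -0.01994691, -0.01296842]), 'grip_force': 0.0, 'width': 0.08690305848693403} 0.0187
```

View pics/top0b.png

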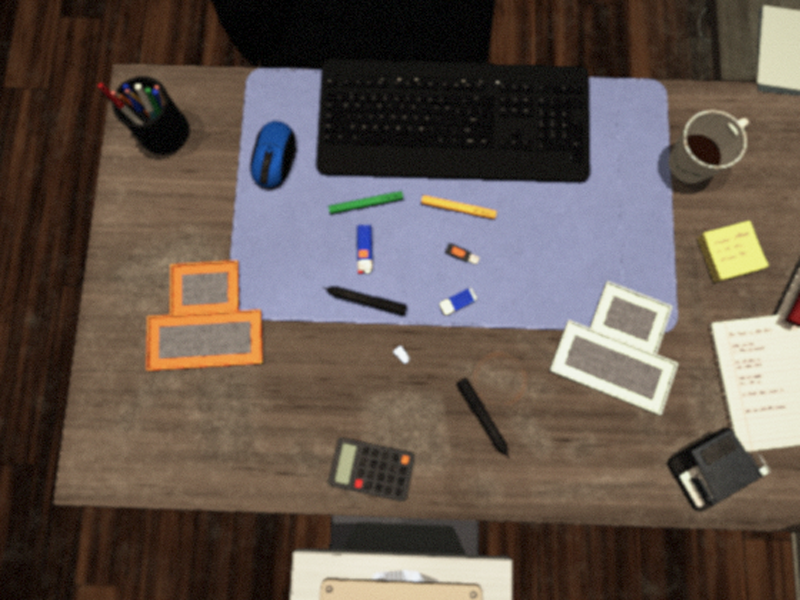

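View pics/scene0b.png

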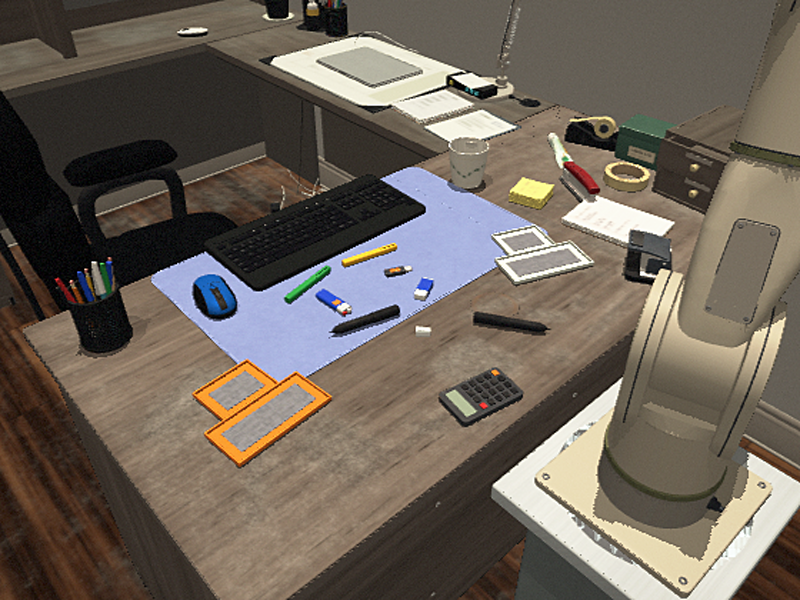

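Top picture (800x600): marker candidates are (365,300) on the mat and (483,415) on the desk; the mat one is farther left, so it is chosen. Eraser candidates are (458,302), white with a blue sleeve, and (364,248), the lighter with its red/metal end. Memory stick (462,253), yellow highlighter (459,208), green (366,203), sharpener (401,354). Trays: orange (205,320), white (620,348). Next, a close crop.

Run:
```python
from h import *
c=load('top0'); p=c['pixels']
# crop originals x 215..365, y 125..265
k=p[125:265,215:375]; cv2.imwrite('pics/crop1.png',cv2.resize(k,None,fx=4.25,fy=4.25,interpolation=cv2.INTER_CUBIC)[:600])
k=np.hstack([p[175:265,100:190],p[190:295,380:480][:90]]) if 0 else None
a=cv2.resize(p[175:270,95:195],None,fx=4,fy=4,interpolation=2);b=cv2.resize(p[195:290,380:480],None,fx=4,fy=4,interpolation=2)
cv2.imwrite('pics/crop2.png',np.hstack([a,b]))
```

```text
(no output)
```

View pics/crop1.png

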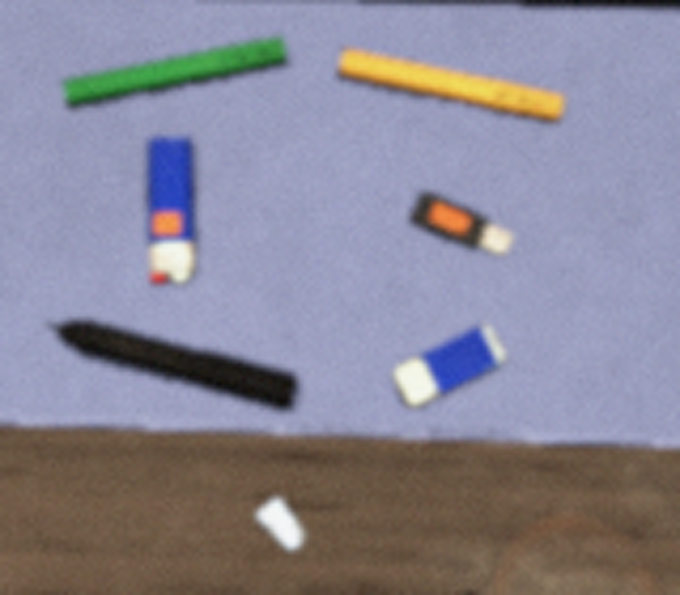

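View pics/crop2.png

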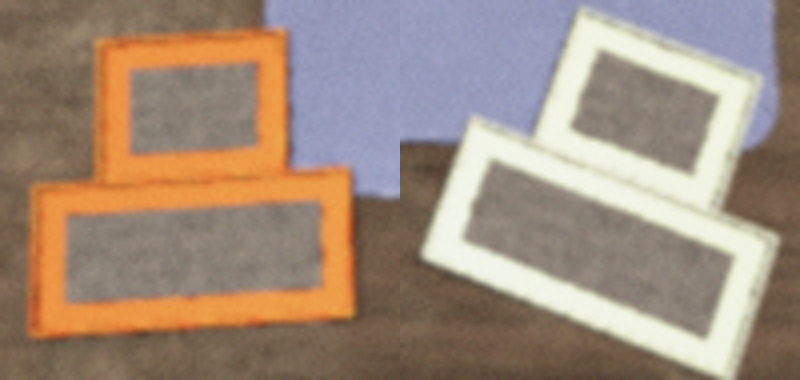

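Crop 1: marker tip at (55,328), its back end at (295,390). Eraser from (398,380) to (505,342), stick from (415,207) to (512,240), yellow from (340,62) to (563,107). The lighter has its metal end at (172,262). Crop 2 shows the tray corners: orange yaw is small, white about -20 deg.

Run:
```python
from h import *
c=load('top0')
C=lambda x,y,z=None:w(c,215+x/4.25,125+y/4.25,z)
print('cam depth check',C(600,200),C(450,165), w(c,95+150/4,175+260/4),w(c,380+40,195+55))
def obj(n,a,b,z):
    A,B=C(*a,z),C(*b,z); d=A-B; print(n,((A+B)/2)[:2].round(4),'len',np.linalg.norm(d).round(4),'axis deg from +x',np.degrees(np.arctan2(d[1],d[0])).round(1), C((a[0]+b[0])/2,(a[1]+b[1])/2)[2].round(4))
obj('yel',(340,62),(563,107),.010)
obj('eraser',(404,385),(500,340),.010)
obj('mark',(55,326),(295,390),.013)
obj('usb',(413,205),(511,240),.007)
obj('green',(67,93),(285,48),.010)
obj('lighter',(170,138),(172,283),.010)
A=lambda x,y:w(c,95+x/4,175+y/4,.0106); B=lambda x,y:w(c,380+(x-400)/4,195+y/4,.0106)
# outer corners order: long: far-left, near-left, near-right, far-right ; short: farleft, farright
def tray(n,L,S):
    L=np.array(L)[:,:2];S=np.array(S)[:,:2]
    m=np.array([[-82.5,-88],[-82.5,88],[1.5,88],[1.5,-88],[82.5,53],[82.5,-53]])/1000 # NL etc
    P=np.vstack([L,S]); mc=m-m.mean(0);pc=P-P.mean(0)
    U,_,V=np.linalg.svd(mc.T@pc);R=(U@V).T; t=P.mean(0)-R@m.mean(0)
    y=np.arctan2(R[1,0],R[0,0]); print(n,'o',t.round(4),'yaw',np.degrees(y).round(1),'res mm',(1e3*(P-(m@R.T+t))).round(1).tolist())
    print('  long',(t+R@[-.0405,0]).round(4),'short',(t+R@[.0405,0]).round(4))
tray('orange',[A(356,318),A(30,336),A(32,184),A(352,168)],[A(98,42),A(286,31)])
tray('white',[B(735,380),B(421,258),B(473,117),B(779,240)],[B(583,8),B(763,76)])
```

```text
cam depth check [ 0.62141562 -0.15558473 -0.00322328] [ 0.63654559 -0.0742395   0.00235699] [0.44647086 0.33672045 0.00762011] [ 0.4467944  -0.29466594  0.0050517 ]
yel [ 0.6793 -0.0735] len 0.1221 axis deg from +x 79.9 0.0131
eraser [ 0.527  -0.0769] len 0.0559 axis deg from +x 117.4 0.0133
mark [0.5238 0.0678] len 0.1301 axis deg from +x 76.8 0.0201
usb [ 0.6036 -0.0809] len 0.0552 axis deg from +x 71.6 0.0111
green [0.6822 0.0747] len 0.1199 axis deg from +x 104.2 0.0165
lighter [0.6043 0.0738] len 0.0797 axis deg from +x 3.5 0.013
orange o [0.4918 0.3168] yaw 5.4 res mm [[0.5, -1.3], [0.9, 0.2], [0.9, 0.8], [-0.4, -0.4], [-1.0, 0.1], [-0.9, 0.5]]
  long [0.4515 0.313 ] short [0.5321 0.3206]
white o [ 0.4699 -0.3291] yaw -20.1 res mm [[1.4, -1.1], [0.2, 0.7], [-0.2, 0.3], [-1.7, 0.8], [-0.5, -1.0], [0.7, 0.3]]
  long [ 0.4318 -0.3152] short [ 0.5079 -0.343 ]
```

Calibration is consistent (tray fit residuals under 2 mm). Memory stick first: delta is (+16.5, +20.5) units, turn +10.7 units.

```bash
python3 -m crank '{"steps":[[[0.8,1,0],[0,0,0.5]],[[0.8,1,0],[0,0,0.5]],[[0.8,1,0],[0,0,0.5]],[[0.8,1,0],[0,0,0.5]],[[0.8,1,0],[0,0,0.5]],[[0.8,1,0],[0,0,0.5]],[[0.8,1,0],[0,0,0.5]],[[0.8,1,0],[0,0,0.5]],[[0.8,1,0],[0,0,0.5]],[[0.8,1,0],[0,0,0.5]]]}' 40 20
python3 -m crank '{"steps":[[[0.8,1,0],[0,0,0.5]],[[0.8,1,0],[0,0,0.5]],[[0.8,1,0],[0,0,0.5]],[[0.8,1,0],[0,0,0.5]],[[0.8,1,0],[0,0,0.5]],[[0.8,1,0],[0,0,0.5]],[[0.8,1,0],[0,0,0.5]],[[0.8,1,0],[0,0,0.5]],[[0.8,1,0],[0,0,0.7]],[[0.8,1,0],[0,0,1]]]}'
```

```text
time: 0.93
ee_pos: [0.3923, -0.3434, 0.194]
eef_rot: [0.93, 0.366, -0.0, -0.0]
ft_force: [-0.6, -0.7, 0.2]
width: 0.0408
grip_force: 0.0
time: 1.77
ee_pos: [0.5923, -0.0936, 0.1939]
eef_rot: [0.812, 0.584, -0.0, -0.0]
ft_force: [0.6, 0.1, -0.8]
width: 0.0399
grip_force: 0.0
```

```bash
python3 -m crank '{"steps":[[[0.45,0.5,0],[0,0,0]],[[0,0,-1],[0,0,0]],[[0,0,-1],[0,0,0]],[[0,0,0],[0,0,0]]]}'
python3 - <<'E'
from h import *
c=grab('wrist','w1');print(c['T'].round(3).tolist(),c['vfov'])
E
```

```text
time: 2.1
ee_pos: [0.6002, -0.082, 0.139]
eef_rot: [0.812, 0.584, -0.003, -0.003]
ft_force: [-0.5, -0.0, -0.5]
width: 0.0401
grip_force: 0.0
[[0.948, 0.306, 0.088, 0.624], [-0.318, 0.917, 0.239, -0.018], [-0.007, -0.255, 0.967, 0.329], [0.0, 0.0, 0.0, 1.0]] 61.365986919653025
```

View pics/w1.png

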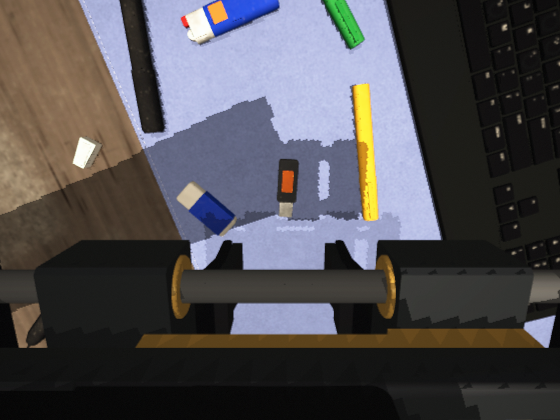

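Wrist view: stick from (290,159) to (286,216), eraser from (187,190) to (229,225), yellow from (361,85) to (371,220). I'll cross-check the positions.

Run:
```python
from h import *
c=load('w1')
for n,a,b,z in(('usb',(290,159),(286,216),.008),('eraser',(187,190),(229,225),.012),('yel',(361,85),(371,220),.01)):
    A,B=w(c,*a,z),w(c,*b,z);d=A-B;print(n,((A+B)/2)[:2].round(4),np.linalg.norm(d).round(4),np.degrees(np.arctan2(d[1],d[0])).round(1),w(c,(a[0]+b[0])/2,(a[1]+b[1])/2))
```

```text
usb [ 0.605  -0.0801] 0.0537 67.7 [ 0.60530387 -0.07939202  0.00923765]
eraser [ 0.5294 -0.0736] 0.05 119.5 [ 0.53008606 -0.07279646  0.01490801]
yel [ 0.6809 -0.074 ] 0.1209 79.1 [ 0.68044672 -0.07023704  0.01527867]
```

```bash
python3 -m crank '{"steps":[[[0,0,-1],[0,0,0]],[[0,0,-1],[0,0,0]],[[0,0,-1],[0,0,0]],[[0,0,-1],[0,0,0]],[[0,0,-0.5],[0,0,0]],[[0,0,0],[0,0,0]],[[0,0,0],[0,0,0]]]}'
```

```text
time: 2.73
ee_pos: [0.6035, -0.0826, 0.0329]
eef_rot: [0.812, 0.583, 0.0, 0.0]
ft_force: [0.0, 0.5, 0.4]
width: 0.04
grip_force: 0.0
```

```bash
python3 -m crank '{"steps":[[[0.04,0.08,-0.5],[0,0,0]],[[0,0,-0.58],[0,0,0]],[[0,0,0],[0,0,0]],[[0,0,0],[0,0,0]]]}'
python3 -m crank '{"steps":[[[0,0,0],[0,0,0]],[[0,0,0],[0,0,0]],[[0,0,0],[0,0,0]],[[0,0,0],[0,0,0]],[[0,0,0],[0,0,0]],[[0,0,0],[0,0,0]]]}' 5 20
```

```text
time: 3.07
ee_pos: [0.6034, -0.0803, 0.0039]
eef_rot: [0.812, 0.583, -0.001, -0.001]
ft_force: [-0.1, 0.1, 0.6]
width: 0.04
grip_force: 0.0
time: 3.57
ee_pos: [0.6041, -0.0804, 0.0048]
eef_rot: [0.812, 0.583, 0.0, 0.0]
ft_force: [0.0, -0.3, -0.1]
width: 0.0095
grip_force: 0.0
```

```bash
python3 -m crank '{"steps":[[[0,0,0],[0,0,0]],[[0,0,0],[0,0,0]]]}'
python3 - <<'E'
from h import *
c=grab('wrist','w2')
E
```

```text
time: 3.73
ee_pos: [0.604, -0.0804, 0.0047]
eef_rot: [0.812, 0.583, 0.0, 0.0]
ft_force: [0.0, -0.2, 0.3]
width: 0.0057
grip_force: 0.0
```

View pics/w2.png

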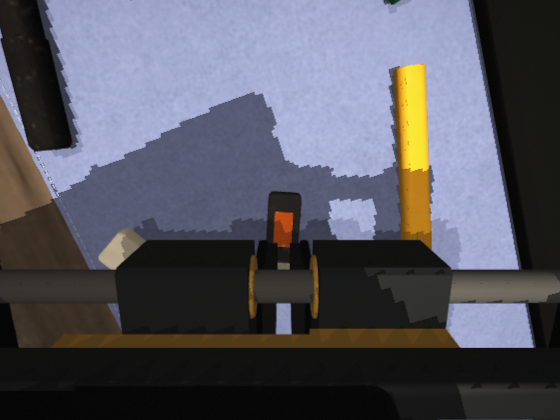

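Run:
```python
from h import *
c=load('w2');T=c['T']
f=210/np.tan(np.radians(float(c['vfov']))/2)
for P in([.604,-.0804,.0047],[.604,-.0804,.023]):
    q=T[:3,:3].T@(np.array(P)-T[:3,3]); print(c['cx']+f*q[0]/-q[2], c['cy']-f*q[1]/-q[2])
print(w(c,285,193,.010),w(c,285,200),w(c,284,225),w(c,284,250),w(c,284,265),w(c,284,315))
```

```text
282.32547689255136 239.26461949333662
282.2526681980897 251.12212867470168
[ 0.61429269 -0.05435101  0.01      ] [ 0.61297723 -0.05830398  0.0085813 ] [ 0.60802806 -0.07134997  0.00917542] [ 0.60327616 -0.08551761  0.00834411] [ 0.60046278 -0.09389728  0.00890195] [ 0.58895606 -0.12824619  0.00157218]
```

Run:
```python
from h import *
c=load('w2')
for v in range(236,335,6):
    print(v,[ '%.4f %.4f %.4f'%tuple(w(c,u,v)) for u in(267,283,300)])
c=grab('scene','s1'); p=c['pixels']
cv2.imwrite('pics/s1c.png',cv2.resize(p[120:260,200:380],None,fx=4,fy=4,interpolation=2))
```

```text
236 ['0.5969 -0.0748 0.0078', '0.6055 -0.0772 0.0091', '0.6140 -0.0826 0.0023']
242 ['0.6003 -0.0688 0.0361', '0.6044 -0.0804 0.0096', '0.6151 -0.0742 0.0351']
248 ['0.6001 -0.0700 0.0410', '0.6032 -0.0841 0.0087', '0.6145 -0.0753 0.0399']
254 ['0.6004 -0.0702 0.0481', '0.6021 -0.0874 0.0090', '0.6141 -0.0756 0.0462']
260 ['0.6004 -0.0707 0.0538', '0.6010 -0.0906 0.0096', '0.6139 -0.0749 0.0546']
266 ['0.6007 -0.0709 0.0599', '0.5996 -0.0947 0.0080', '0.6136 -0.0750 0.0604']
272 ['0.6108 -0.0495 0.1166', '0.6145 -0.0505 0.1172', '0.6184 -0.0516 0.1176']
278 ['0.6106 -0.0503 0.1182', '0.6142 -0.0513 0.1188', '0.6180 -0.0525 0.1189']
284 ['0.6103 -0.0512 0.1195', '0.6138 -0.0525 0.1192', '0.6176 -0.0538 0.1192']
290 ['0.6099 -0.0524 0.1199', '0.6135 -0.0535 0.1201', '0.6172 -0.0546 0.1204']
296 ['0.6096 -0.0535 0.1208', '0.6130 -0.0548 0.1204', '0.6167 -0.0566 0.1195']
302 ['0.6088 -0.0556 0.1194', '0.6123 -0.0571 0.1188', '0.6160 -0.0587 0.1184']
308 ['0.5995 -0.0772 0.0821', '0.5901 -0.1230 0.0026', '0.6106 -0.0810 0.0820']
314 ['0.5988 -0.0793 0.0822', '0.5888 -0.1268 0.0027', '0.6098 -0.0835 0.0815']
320 ['0.5980 -0.0816 0.0822', '0.5873 -0.1313 0.0015', '0.6091 -0.0855 0.0820']
326 ['0.5971 -0.0841 0.0819', '0.5857 -0.1361 0.0003', '0.6084 -0.0880 0.0818']
332 ['0.5963 -0.0863 0.0822', '0.5849 -0.1383 0.0030', '0.6076 -0.0903 0.0819']
```

View pics/s1c.png

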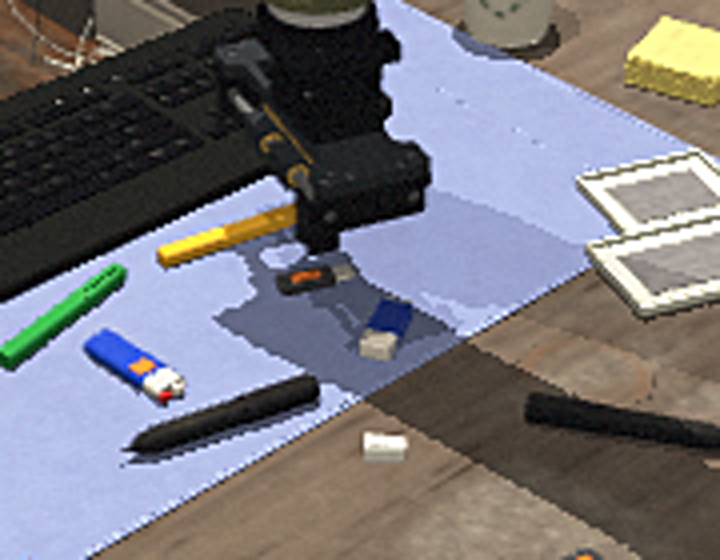

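The stick was not gripped: depth shows the fingertips really at about z=0.034 while the state says 0.005, so the reported z is off by nearly 30 mm. xy is good. I'll open, descend gradually and check the real fingertip height.

```bash
python3 -m crank '{"steps":[[[0,0,0],[0,0,0]],[[0,0,0],[0,0,0]],[[0,0,0],[0,0,0]],[[0,0,0],[0,0,0]],[[0,0,0],[0,0,0]],[[0,0,-0.4],[0,0,0]],[[0,0,-0.4],[0,0,0]],[[0,0,0],[0,0,0]],[[0,0,0],[0,0,0]]]}' 40 20
cat > tip.py <<'E'
from h import *
import sys
c=grab('wrist',sys.argv[1]); s=monitor.read_state(); e=s['ee_pos']; print(e,s['ft_force'],s['width'])
P=np.array([[w(c,u,v) for u in range(150,420)] for v in range(200,300)]).reshape(-1,3)
from scipy.spatial.transform import Rotation as R
q=R.from_quat(s['eef_rot']).inv().apply(P-e)  # tool frame
m=(abs(q[:,1])<.06)&(abs(q[:,0])<.014)&(abs(q[:,0])>.006)&(P[:,2]<.05)
wd=s['width']/2
m&=(abs(q[:,1])>wd)&(abs(q[:,1])<wd+.014)
z=np.sort(P[m,2]); print(len(z),np.histogram(z,np.arange(-.004,.05,.003)))
E
python3 tip.py w3
```

```text
time: 4.58
ee_pos: [0.603, -0.0803, -0.0166]
eef_rot: [0.812, 0.583, -0.001, -0.001]
ft_force: [-0.5, 0.6, 0.7]
width: 0.0395
grip_force: 0.0
[ 0.60363251 -0.08021874 -0.01593583] [-0.18402966  0.62628497 -0.51253819] 0.03989152433234568
2146 (array([  0, 543, 303,   0,   8,  76,  83,  92,  93,  99, 116, 121, 124,
       158, 157, 114,  59]), array([-0.004, -0.001,  0.002,  0.005,  0.008,  0.011,  0.014,  0.017,
        0.02 ,  0.023,  0.026,  0.029,  0.032,  0.035,  0.038,  0.041,
        0.044,  0.047]))
```

```bash
python3 -m crank '{"steps":[[[0,0,-0.13],[0,0,0]],[[0,0,-0.1],[0,0,0]],[[0,0,0],[0,0,0]],[[0,0,0],[0,0,0]]]}'
python3 tip.py w4
python3 -m crank '{"steps":[[[0,0,0],[0,0,0]],[[0,0,0],[0,0,0]],[[0,0,0],[0,0,0]],[[0,0,0],[0,0,0]],[[0,0,0],[0,0,0]],[[0,0,0],[0,0,0]]]}' 5 20
```

```text
time: 4.97
ee_pos: [0.604, -0.0804, -0.0211]
eef_rot: [0.812, 0.583, -0.0, -0.0]
ft_force: [-0.5, -0.3, 0.2]
width: 0.0399
grip_force: 0.0
[ 0.60403951 -0.0803682  -0.02102051] [ 0.89505042 -0.39327501 -1.27434381] 0.040326647953496705
2090 (array([  0, 512, 276,  39,  75,  97,  96, 104, 101, 120, 111, 153, 152,
       155,  85,  14,   0]), array([-0.004, -0.001,  0.002,  0.005,  0.008,  0.011,  0.014,  0.017,
        0.02 ,  0.023,  0.026,  0.029,  0.032,  0.035,  0.038,  0.041,
        0.044,  0.047]))
time: 5.52
ee_pos: [0.6041, -0.0804, -0.021]
eef_rot: [0.812, 0.583, 0.0, 0.0]
ft_force: [-0.1, -0.1, 0.5]
width: 0.0171
grip_force: 19.8
```

```bash
python3 -m crank '{"steps":[[[0,0,0.5],[0,0,0]],[[0,0,1],[0,0,0]],[[0,0,1],[0,0,0]],[[-0.35,-1,0],[0,0,0]],[[-0.35,-1,0],[0,0,0]],[[-0.4,-1,0],[0,0,0]],[[-0.4,-1,0],[0,0,0]],[[-0.4,-1,0],[0,0,0]],[[-0.4,-1,0],[0,0,-0.1]],[[-0.4,-1,0],[0,0,-0.1]]]}'
python3 -m crank '{"steps":[[[-0.4,-1,0],[0,0,-0.1]],[[-0.35,-1,0],[0,0,0]],[[-0.35,-1,0],[0,0,0]],[[-0.05,-0.5,0],[0,0,0]],[[0,0,-1],[0,0,0]],[[0,0,-0.5],[0,0,0]],[[0,0,0],[0,0,0]],[[0,0,0],[0,0,0]]]}'
```

```text
time: 6.35
ee_pos: [0.5361, -0.2566, 0.0425]
eef_rot: [0.817, 0.576, 0.0, 0.0]
ft_force: [0.7, -0.8, 0.3]
width: 0.0173
grip_force: 19.8
time: 7.02
ee_pos: [0.5078, -0.3412, 0.0036]
eef_rot: [0.819, 0.573, 0.0, -0.001]
ft_force: [-0.6, 0.3, 1.0]
width: 0.0171
grip_force: 19.8
```

```bash
python3 -m crank '{"steps":[[[0,-0.07,-0.4],[0,0,0]],[[0,0,-0.4],[0,0,0]],[[0,0,0],[0,0,0]],[[0,0,0],[0,0,0]]]}'
python3 -m crank '{"steps":[[[0,0,0],[0,0,0]],[[0,0,0],[0,0,0]],[[0,0,0],[0,0,0]],[[0,0,0],[0,0,0]],[[0,0,0.5],[0,0,0]],[[0,0,1],[0,0,0]],[[0,0,1],[0,0,0]],[[0,0,1],[0,0,0]],[[0,0,0],[0,0,0]],[[0,0,0],[0,0,0]]]}' 32 20
python3 - <<'E'
from h import *
grab('wrist','w5')
E
```

```text
time: 7.35
ee_pos: [0.5076, -0.3442, -0.0165]
eef_rot: [0.82, 0.573, -0.0, -0.0]
ft_force: [1.0, 0.2, 0.2]
width: 0.0169
grip_force: 19.9
time: 8.18
ee_pos: [0.5089, -0.3453, 0.074]
eef_rot: [0.82, 0.573, 0.001, 0.002]
ft_force: [-0.8, -0.1, 0.4]
width: 0.0321
grip_force: 0.0
```

View pics/w5.png

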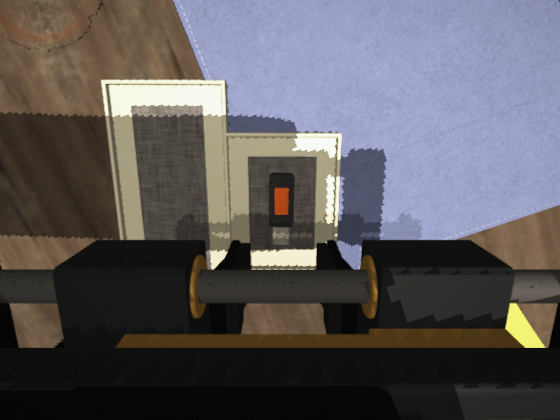

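Stick lies flat in the middle of the short compartment, at (281,210) against a pad centre of about (282,203). Eraser next: +0.8, +10.75 units, turn +9.6.

```bash
python3 -m crank '{"steps":[[[0.07,1,0],[0,0,0.9]],[[0.07,1,0],[0,0,0.9]],[[0.07,1,0],[0,0,0.9]],[[0.07,1,0],[0,0,0.9]],[[0.07,1,0],[0,0,0.9]],[[0.07,1,0],[0,0,0.9]],[[0.07,1,0],[0,0,0.9]],[[0.07,1,0],[0,0,0.9]],[[0.07,1,0],[0,0,0.9]],[[0.07,1,0],[0,0,0.9]]]}' 40 20
python3 -m crank '{"steps":[[[0.07,0.8,0],[0,0,0.6]],[[0,0,-1],[0,0,0]],[[0,0,-1],[0,0,0]],[[0,0,0],[0,0,0]],[[0,0,0],[0,0,0]]]}'
```

```text
time: 9.07
ee_pos: [0.5244, -0.0934, 0.0706]
eef_rot: [0.537, 0.844, -0.0, -0.001]
ft_force: [1.4, 0.1, -0.6]
width: 0.0395
grip_force: 0.0
time: 9.48
ee_pos: [0.5257, -0.0744, 0.0204]
eef_rot: [0.516, 0.857, -0.0, -0.002]
ft_force: [0.4, 0.1, 0.4]
width: 0.04
grip_force: 0.0
```

```bash
python3 -m crank '{"steps":[[[0.07,-0.04,-0.6],[0,0,0]],[[0,0,-0.6],[0,0,0]],[[0,0,-0.42],[0,0,0]],[[0,0,0],[0,0,0]],[[0,0,0],[0,0,0]]]}'
python3 -m crank '{"steps":[[[0,0,0],[0,0,0]],[[0,0,0],[0,0,0]],[[0,0,0],[0,0,0]],[[0,0,0],[0,0,0]],[[0,0,0],[0,0,0]],[[0,0,0],[0,0,0]]]}' 10 20
```

```text
time: 9.9
ee_pos: [0.5289, -0.0757, -0.0185]
eef_rot: [0.516, 0.856, 0.0, -0.0]
ft_force: [-0.0, 0.6, 0.3]
width: 0.0401
grip_force: 0.0
time: 10.4
ee_pos: [0.5291, -0.0757, -0.0185]
eef_rot: [0.516, 0.857, 0.0, 0.0]
ft_force: [-1.9, -0.5, 6.2]
width: 0.0214
grip_force: 20.0
```

```bash
python3 -m crank '{"steps":[[[0,0,0.5],[0,0,0]],[[0,0,1],[0,0,0]],[[0,0,1],[0,0,0]],[[0,1,0.5],[0,0,-0.3]],[[0,1,0],[0,0,-0.3]],[[0,1,0],[0,0,-0.3]],[[0,1,0],[0,0,-0.3]],[[0,1,0],[0,0,-0.3]],[[0,1,0],[0,0,-0.3]],[[0,1,0],[0,0,-0.3]]]}'
python3 -m crank '{"steps":[[[0.02,1,0],[0,0,-0.3]],[[0.02,1,0],[0,0,-0.3]],[[0.02,1,0],[0,0,-0.3]],[[0.02,1,0],[0,0,-0.3]],[[0.02,1,0],[0,0,-0.3]],[[0.02,1,0],[0,0,-0.3]],[[0,1,0],[0,0,-0.3]],[[0,1,0],[0,0,-0.3]],[[0,0.85,0],[0,0,0]],[[0,0,-1],[0,0,0]]]}'
python3 -m crank '{"steps":[[[0,0,-1],[0,0,0]],[[0,0,0],[0,0,0]],[[0,0,0],[0,0,0]]]}'
```

```text
time: 11.23
ee_pos: [0.5286, 0.1006, 0.0567]
eef_rot: [0.593, 0.805, 0.0, 0.0]
ft_force: [0.7, -0.2, -1.3]
width: 0.0213
grip_force: 20.0
time: 12.07
ee_pos: [0.5323, 0.3283, 0.0361]
eef_rot: [0.671, 0.741, 0.005, -0.0]
ft_force: [-0.0, 0.4, -0.0]
width: 0.0217
grip_force: 20.0
time: 12.32
ee_pos: [0.531, 0.32, 0.0057]
eef_rot: [0.673, 0.739, -0.001, -0.0]
ft_force: [0.2, 0.3, 0.2]
width: 0.0214
grip_force: 20.0
```

```bash
python3 -m crank '{"steps":[[[0.04,0,-0.4],[0,0,0]],[[0,0,-0.4],[0,0,0]],[[0,0,0],[0,0,0]],[[0,0,0],[0,0,0]]]}'
python3 -m crank '{"steps":[[[0,0,0],[0,0,0]],[[0,0,0],[0,0,0]],[[0,0,0],[0,0,0]],[[0,0,0],[0,0,0]],[[0,0,0.5],[0,0,0]],[[0,0,1],[0,0,0]],[[0,0,1],[0,0,0]],[[0,0,1],[0,0,0]],[[0,0,0],[0,0,0]],[[0,0,0],[0,0,0]]]}' 35 20
python3 - <<'E'
from h import *
grab('wrist','w6')
E
```

```text
time: 12.65
ee_pos: [0.5328, 0.3204, -0.014]
eef_rot: [0.673, 0.739, -0.0, -0.0]
ft_force: [0.3, -0.1, -0.9]
width: 0.0214
grip_force: 20.0
time: 13.48
ee_pos: [0.5337, 0.3214, 0.0759]
eef_rot: [0.673, 0.739, 0.002, 0.001]
ft_force: [-0.1, -0.4, -1.7]
width: 0.0351
grip_force: 0.0
```

View pics/w6.png

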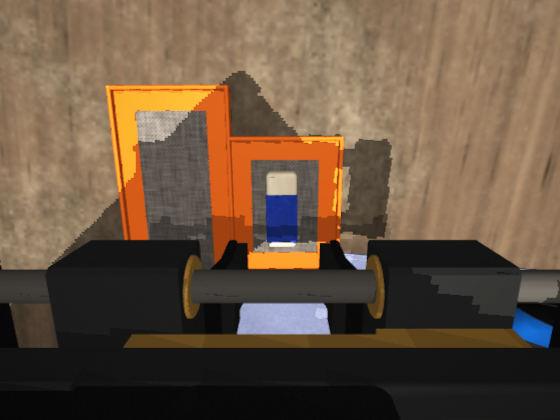

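Eraser lies centred and flat at (281,208). Yellow highlighter next: +5.9, -15.75 units, turn -3.1.

```bash
python3 -m crank '{"steps":[[[0.37,-1,0],[0,0,-0.2]],[[0.37,-1,0],[0,0,-0.2]],[[0.37,-1,0],[0,0,-0.2]],[[0.37,-1,0],[0,0,-0.2]],[[0.37,-1,0],[0,0,-0.2]],[[0.37,-1,0],[0,0,-0.2]],[[0.37,-1,0],[0,0,-0.2]],[[0.37,-1,0],[0,0,-0.2]],[[0.37,-1,0],[0,0,-0.2]],[[0.37,-1,0],[0,0,-0.2]]]}' 35 20
python3 -m crank '{"steps":[[[0.37,-1,0],[0,0,-0.2]],[[0.37,-1,0],[0,0,-0.2]],[[0.37,-1,0],[0,0,-0.2]],[[0.37,-1,0],[0,0,-0.2]],[[0.37,-1,0],[0,0,-0.2]],[[0.33,-0.75,0],[0,0,-0.1]],[[0,0,-1],[0,0,0]],[[0,0,-1],[0,0,0]],[[0,0,0],[0,0,0]],[[0,0,0],[0,0,0]]]}'
```

```text
time: 14.37
ee_pos: [0.6248, 0.0691, 0.0724]
eef_rot: [0.735, 0.678, -0.001, -0.001]
ft_force: [1.3, -0.1, -0.1]
width: 0.0353
grip_force: 0.0
time: 15.2
ee_pos: [0.678, -0.0728, 0.0216]
eef_rot: [0.767, 0.642, -0.001, -0.002]
ft_force: [-0.3, 1.1, 1.3]
width: 0.035
grip_force: 0.0
```

```bash
python3 -m crank '{"steps":[[[0.03,-0.03,-0.6],[0,0,0]],[[0,0,-0.6],[0,0,0]],[[0,0,-0.45],[0,0,0]],[[0,0,0],[0,0,0]],[[0,0,0],[0,0,0]]]}'
python3 -m crank '{"steps":[[[0,0,0],[0,0,0]],[[0,0,0],[0,0,0]],[[0,0,0],[0,0,0]],[[0,0,0],[0,0,0]],[[0,0,0],[0,0,0]],[[0,0,0],[0,0,0]]]}' 5 25
```

```text
time: 15.62
ee_pos: [0.6799, -0.0737, -0.0186]
eef_rot: [0.767, 0.642, -0.001, -0.001]
ft_force: [-0.0, 0.6, -0.1]
width: 0.035
grip_force: 0.0
time: 16.12
ee_pos: [0.6808, -0.0739, -0.0173]
eef_rot: [0.767, 0.642, 0.0, 0.0]
ft_force: [-0.4, 0.4, 3.4]
width: 0.0146
grip_force: 25.0
```

```bash
python3 -m crank '{"steps":[[[0,0,0.5],[0,0,0]],[[0,0,1],[0,0,0]],[[0,0,1],[0,0,0]],[[0,0,1],[0,0,0]],[[-0.57,1,0],[0,0,0.2]],[[-0.57,1,0],[0,0,0.2]],[[-0.57,1,0],[0,0,0.2]],[[-0.57,1,0],[0,0,0.2]],[[-0.57,1,0],[0,0,0.2]],[[-0.57,1,0],[0,0,0.2]]]}'
python3 -m crank '{"steps":[[[-0.57,1,0],[0,0,0.2]],[[-0.57,1,0],[0,0,0.2]],[[-0.57,1,0],[0,0,0.2]],[[-0.57,1,0],[0,0,0.2]],[[-0.57,1,0],[0,0,0.2]],[[-0.57,1,0],[0,0,0.2]],[[-0.57,1,0],[0,0,0.2]],[[-0.57,1,0],[0,0,0.2]],[[-0.57,1,0],[0,0,0.2]],[[-0.6,0.5,0],[0,0,0.1]]]}'
python3 -m crank '{"steps":[[[0,0,-1],[0,0,0]],[[0,0,-1],[0,0,0]],[[0,0,-0.5],[0,0,0]],[[0,0,0],[0,0,0]],[[0,0,0],[0,0,0]]]}'
```

```text
time: 16.95
ee_pos: [0.5942, 0.0772, 0.0706]
eef_rot: [0.732, 0.681, 0.0, 0.0]
ft_force: [1.0, -1.0, -0.4]
width: 0.0143
grip_force: 25.0
time: 17.78
ee_pos: [0.4504, 0.3167, 0.0707]
eef_rot: [0.672, 0.741, 0.001, -0.0]
ft_force: [0.2, -0.4, 0.8]
width: 0.0142
grip_force: 25.0
time: 18.2
ee_pos: [0.4517, 0.3132, 0.0074]
eef_rot: [0.673, 0.739, -0.0, -0.0]
ft_force: [0.5, 0.5, 0.5]
width: 0.0139
grip_force: 25.0
```

```bash
python3 -m crank '{"steps":[[[0,0,-0.4],[0,0,0]],[[0,0,-0.42],[0,0,0]],[[0,0,0],[0,0,0]],[[0,0,0],[0,0,0]]]}'
python3 -m crank '{"steps":[[[0,0,0],[0,0,0]],[[0,0,0],[0,0,0]],[[0,0,0],[0,0,0]],[[0,0,0],[0,0,0]],[[0,0,0.5],[0,0,0]],[[0,0,1],[0,0,0]],[[0,0,1],[0,0,0]],[[0,0,1],[0,0,0]],[[0,0,0],[0,0,0]],[[0,0,0],[0,0,0]]]}' 30 20
python3 - <<'E'
from h import *
grab('wrist','w7')
c=grab('top','top1');cv2.imwrite('pics/top1c.png',cv2.resize(c['pixels'][110:270,90:375],None,fx=2.8,fy=2.8,interpolation=2))
E
```

```text
time: 18.53
ee_pos: [0.4516, 0.3134, -0.0136]
eef_rot: [0.673, 0.739, -0.0, -0.0]
ft_force: [-0.6, 0.8, -0.3]
width: 0.0147
grip_force: 25.0
time: 19.37
ee_pos: [0.4527, 0.3143, 0.0764]
eef_rot: [0.673, 0.739, 0.002, 0.001]
ft_force: [0.2, -1.0, -0.6]
width: 0.0301
grip_force: 0.0
```

View pics/w7.png

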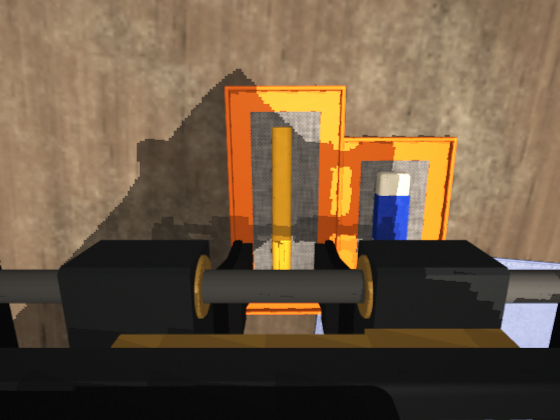

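Yellow highlighter lies centred in the long compartment, (283,127) onward down. Marker next: +2.9, -9.8 units, turn -3.7.

```bash
python3 -m crank '{"steps":[[[0.29,-1,0],[0,0,-0.37]],[[0.29,-1,0],[0,0,-0.37]],[[0.29,-1,0],[0,0,-0.37]],[[0.29,-1,0],[0,0,-0.37]],[[0.29,-1,0],[0,0,-0.37]],[[0.29,-1,0],[0,0,-0.37]],[[0.29,-1,0],[0,0,-0.37]],[[0.29,-1,0],[0,0,-0.37]],[[0.29,-1,0],[0,0,-0.37]],[[0.29,-0.8,0],[0,0,-0.37]]]}' 32 20
python3 -m crank '{"steps":[[[0,0,-1],[0,0,0]],[[0,0,-0.6],[0,0,0]],[[0,0,0],[0,0,0]],[[0,0,0],[0,0,0]],[[0,0,0],[0,0,0]]]}'
python3 - <<'E'
from h import *
grab('wrist','w8')
E
```

```text
time: 20.3
ee_pos: [0.5238, 0.0662, 0.0732]
eef_rot: [0.784, 0.62, -0.001, -0.0]
ft_force: [-0.4, 0.5, -0.7]
width: 0.0321
grip_force: 0.0
time: 20.72
ee_pos: [0.5245, 0.0692, 0.0348]
eef_rot: [0.783, 0.622, 0.0, -0.0]
ft_force: [-0.4, -0.0, 0.1]
width: 0.032
grip_force: 0.0
```

View pics/w8.png

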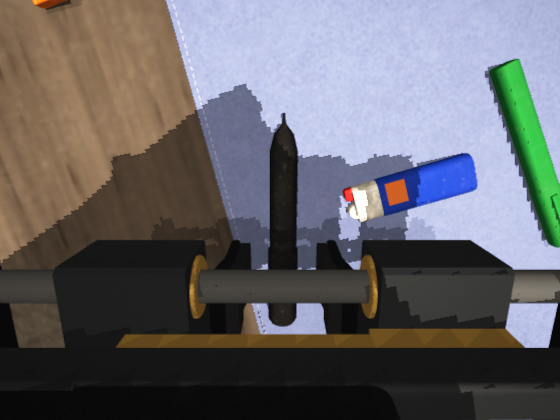

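Marker from tip (283,114) to back (283,325), aligned between the fingers and clear of the lighter at (360,200).

```bash
python3 - <<'E'
from h import *
c=load('w8');A,B=w(c,283,114,.012),w(c,283,325,.014);print((A+B)/2,np.linalg.norm(A-B))
E
python3 -m crank '{"steps":[[[-0.02,-0.03,-0.6],[0,0,0]],[[0,0,-0.6],[0,0,0]],[[0,0,-0.6],[0,0,0]],[[0,0,-0.25],[0,0,0]],[[0,0,0],[0,0,0]],[[0,0,0],[0,0,0]]]}'
python3 -m crank '{"steps":[[[0,0,0],[0,0,0]],[[0,0,0],[0,0,0]],[[0,0,0],[0,0,0]],[[0,0,0],[0,0,0]],[[0,0,0],[0,0,0]],[[0,0,0],[0,0,0]]]}' 10 30
```

```text
[0.52477319 0.06933205 0.013     ] 0.13727764791510264
time: 21.27
ee_pos: [0.5242, 0.0682, -0.0163]
eef_rot: [0.783, 0.622, 0.0, 0.0]
ft_force: [-0.1, 0.6, 1.2]
width: 0.0322
grip_force: 0.0
time: 21.77
ee_pos: [0.5243, 0.0679, -0.0163]
eef_rot: [0.783, 0.622, 0.0, 0.0]
ft_force: [-1.2, 0.4, 6.6]
width: 0.0185
grip_force: 30.0
```

```bash
python3 -m crank '{"steps":[[[0,0,0.5],[0,0,0]],[[0,0,1],[0,0,0]],[[0,0,1],[0,0,0]],[[0,0,1],[0,0,0]],[[-0.24,-1,0],[0,0,-0.1]],[[-0.24,-1,0],[0,0,-0.1]],[[-0.24,-1,0],[0,0,-0.1]],[[-0.24,-1,0],[0,0,-0.1]],[[-0.24,-1,0],[0,0,-0.1]],[[-0.24,-1,0],[0,0,-0.1]]]}'
python3 -m crank '{"steps":[[[-0.24,-1,0],[0,0,-0.1]],[[-0.24,-1,0],[0,0,-0.1]],[[-0.24,-1,0],[0,0,-0.1]],[[-0.24,-1,0],[0,0,-0.1]],[[-0.24,-1,0],[0,0,-0.1]],[[-0.24,-1,0],[0,0,-0.1]],[[-0.24,-1,0],[0,0,-0.1]],[[-0.24,-1,0],[0,0,-0.1]],[[-0.24,-1,0],[0,0,0]],[[-0.1,-0.38,0],[0,0,0]]]}'
python3 -m crank '{"steps":[[[0,0,-1],[0,0,0]],[[0,0,-1],[0,0,0]],[[0,0,-0.5],[0,0,0]],[[0,0,0],[0,0,0]],[[0,0,0],[0,0,0]]]}'
```

```text
time: 22.6
ee_pos: [0.4874, -0.0832, 0.0713]
eef_rot: [0.799, 0.601, 0.0, 0.0]
ft_force: [1.4, -0.0, -0.3]
width: 0.0186
grip_force: 30.0
time: 23.43
ee_pos: [0.4298, -0.3204, 0.0712]
eef_rot: [0.821, 0.571, -0.0, 0.001]
ft_force: [-0.7, 0.3, 0.4]
width: 0.0185
grip_force: 30.0
time: 23.85
ee_pos: [0.4314, -0.316, 0.0083]
eef_rot: [0.82, 0.573, 0.0, -0.0]
ft_force: [-0.3, 0.5, 0.4]
width: 0.0186
grip_force: 30.0
```

```bash
python3 -m crank '{"steps":[[[0,0,-0.4],[0,0,0]],[[0,0,-0.4],[0,0,0]],[[0,0,0],[0,0,0]],[[0,0,0],[0,0,0]]]}'
python3 -m crank '{"steps":[[[0,0,0],[0,0,0]],[[0,0,0],[0,0,0]],[[0,0,0],[0,0,0]],[[0,0,0],[0,0,0]],[[0,0,0.5],[0,0,0]],[[0,0,1],[0,0,0]],[[0,0,1],[0,0,0]],[[0,0,1],[0,0,0]],[[0,0,1],[0,0,0]],[[0,0,0],[0,0,0]]]}' 34 20
python3 -m crank '{"steps":[[[-0.8,-0.8,0.5],[0,0,0]],[[-0.8,-0.8,0.5],[0,0,0]],[[-0.8,-1,0.5],[0,0,0]],[[-0.5,-1,0.5],[0,0,0]],[[-0.3,-1,0],[0,0,0]],[[0,-1,0],[0,0,0]],[[0,-1,0],[0,0,0]],[[0,-1,0],[0,0,0]],[[0,0,0],[0,0,0]],[[0,0,0],[0,0,0]]]}'
python3 - <<'E'
from h import *
c=grab('top','top2');cv2.imwrite('pics/top2c.png',cv2.resize(c['pixels'][110:300,90:480],None,fx=2.05,fy=2.05,interpolation=2)[:, :800])
E
```

```text
time: 24.18
ee_pos: [0.4312, -0.3164, -0.0123]
eef_rot: [0.82, 0.573, -0.0, -0.0]
ft_force: [-0.6, -0.3, -0.2]
width: 0.0185
grip_force: 30.0
time: 25.02
ee_pos: [0.4338, -0.3181, 0.1065]
eef_rot: [0.82, 0.573, 0.001, 0.004]
ft_force: [0.4, -0.8, 0.1]
width: 0.0341
grip_force: 0.0
time: 25.85
ee_pos: [0.3507, -0.5074, 0.1504]
eef_rot: [0.82, 0.572, 0.0, -0.0]
ft_force: [0.0, 0.8, 0.1]
width: 0.0339
grip_force: 0.0
```

View pics/top2c.png

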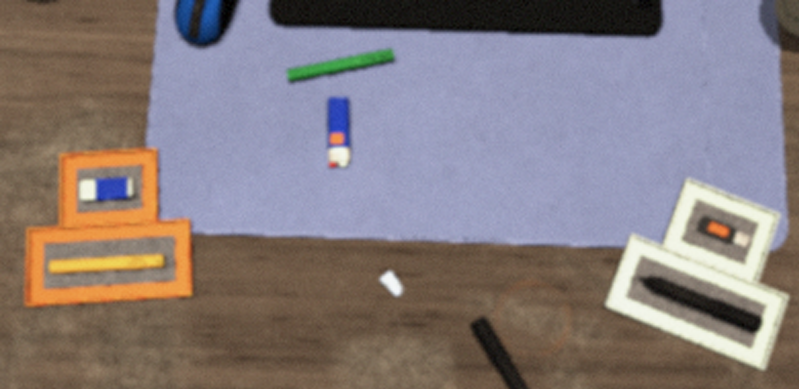

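All four lie in the middle of their compartments: yellow (106,264), eraser (106,188), stick (723,231), marker (701,303). Green, lighter and sharpener have not moved.

```bash
python3 -c "
from h import *
print(ticket.close_job())"
```

```text
the job is handed in; nothing more can be done
None
```

Both kits are made up and the job is handed in (no verdict was returned): the last top picture shows all four items in the middle of their compartments, and the green highlighter, lighter and sharpener where they started.

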